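# Unlatch the hold-down bar over the six-well block and hold it up

## Task

The bench shaker has stopped and a colleague wants to lift out the metal heat block with the six large wells, which stands in one of its two bays. Take the black grip of the spring latch on the hold-down bar over that block, pull it sideways to the left to unhook the ball, lift that bar off its ball and swing it up to about 55 degrees (not less than 45), and finish still gripping it there, because it falls shut by itself. Keep the other bar latched and down, and leave both blocks, the timer and the tube rack where they are.

Things in the scene. Friction and masses are not known exactly. Their poses are not given: they have to be found in the camera images.
- shaker: white bench shaker, fixed, 159 x 264 mm, platform 56 mm high; origin: centre of its underside; x to its rear, y to its left, z up; yaw within 0.3 rad. Two bays, centres at y = +67 and -67 mm, each with a block and one 24 mm hold-down bar running front to rear over the block's middle, hinged at the rear, its coupler head closed over a ball stud at the front. left = +y
- well_block_mid (a point): centre of the aluminium heat block with six large round wells (66 x 95 x 30 mm, long side across the shaker, about 0.55 kg, loose), standing in one of the two bays under that bay's bar
- strip_block_mid (a point): centre of the cooling block with many small holes (78 x 115 x 30 mm, loose), standing in the other bay under the other bar
- grip_left (a point): centre of the upright black grip of the left bar's spring latch, 24 mm front to back (x), 13 mm thick (y), 44 mm tall, 136 mm above the bench when shut; moves with latch and bar. The flat top of the coupler head (36 x 36 mm) lies 6 mm below the grip's lower end, its centre 30.5 mm to -y of the grip: fingers pinching the grip across its 13 mm must stay above the head
- grip_right (a point): centre of the upright black grip of the right bar's spring latch, 24 mm front to back (x), 13 mm thick (y), 44 mm tall, 136 mm above the bench when shut; moves with latch and bar. The flat top of the coupler head (36 x 36 mm) lies 6 mm below the grip's lower end, its centre 30.5 mm to -y of the grip: fingers pinching the grip across its 13 mm must stay above the head
- latch_left (a joint): travel of the left bar's latch, m: 0 = sprung in, its fork hooked under the ball; grows as the grip is pulled along the shaker's +y (left, away from the coupler head), hard stop at 0.013. Fork clear of the ball from 0.010. Spring 4 N at 0, 9 N at the stop; it springs back when let go
- latch_right (a joint): travel of the right bar's latch, m: 0 = sprung in, its fork hooked under the ball; grows as the grip is pulled along the shaker's +y (left, away from the coupler head), hard stop at 0.013. Fork clear of the ball from 0.010. Spring 4 N at 0, 9 N at the stop; it springs back when let go
- bar_left (a joint): angle of the left bar, rad: 0 = down over its ball, grows as its front end (nearest the robot) swings up and back, stop at 1.25. About 0.2 kg, turns freely, falls shut when let go; rises only with its latch pulled, until the head is about 20 mm (0.16 rad) up and clear of the ball
- bar_right (a joint): angle of the right bar, rad: 0 = down over its ball, grows as its front end (nearest the robot) swings up and back, stop at 1.25. About 0.2 kg, turns freely, falls shut when let go; rises only with its latch pulled, until the head is about 20 mm (0.16 rad) up and clear of the ball
- hinge_left (a point): middle of the left bar's hinge pin at the rear of the shaker, 96 mm above the bench, pin along the shaker's y. With the bar down and latch shut the grip centre lies 126 mm in front of it (shaker -x), 40 mm above it and 30.5 mm to its +y
- hinge_right (a point): middle of the right bar's hinge pin at the rear of the shaker, 96 mm above the bench, pin along the shaker's y. With the bar down and latch shut the grip centre lies 126 mm in front of it (shaker -x), 40 mm above it and 30.5 mm to its +y
- ball_left (a point): centre of the left bar's 22 mm steel ball stud, hidden in the coupler head while the bar is down; fixed on the platform 126 mm in front of the hinge pin, 90 mm above the bench
- ball_right (a point): centre of the right bar's 22 mm steel ball stud, hidden in the coupler head while the bar is down; fixed on the platform 126 mm in front of the hinge pin, 90 mm above the bench
- timer_mid (a point): centre of a kitchen-style timer (66 x 70 x 26 mm), a bystander lying on the bench right of the shaker
- tube_rack_mid (a point): centre of a microtube rack (69 x 160 x 46 mm), a bystander on the bench left of the shaker

How it is judged:
On the way, in this order (a step that is already met when the one before it is completed fails the run):
1. the latch of the bar over the six-well block is pulled sideways until its fork clears the ball (0.009 m or more), with the bar still down (((y of well_block_mid in the frame of shaker above 0 m and value of joint latch_left above 0.009 m and value of joint bar_left below 0.05 rad) or (y of well_block_mid in the frame of shaker below 0 m and value of joint latch_right above 0.009 m and value of joint bar_right below 0.05 rad))), for 0.1 s.
2. that bar is lifted off its ball by the fingers (over 0.25 rad) (((y of well_block_mid in the frame of shaker above 0 m and value of joint bar_left above 0.25 rad and contact force between the fingers and bar_left above 0.5 N) or (y of well_block_mid in the frame of shaker below 0 m and value of joint bar_right above 0.25 rad and contact force between the fingers and bar_right above 0.5 N))), for 0.1 s.
At the end, for the whole second after the job is handed in: the bar over the six-well block stands still at more than 0.75 rad (43 degrees), held in the fingers by its latch grip or itself (contact force over 2 N) with nothing else carrying it; the other bar is down (under 0.03 rad) and latched (under 3 mm); both blocks within 10 mm of where they stood (((y of well_block_mid in the frame of shaker above 0 m and value of joint bar_left above 0.75 rad and velocity of joint bar_left between -0.1 and 0.1 rad/s and contact force between the fingers and bar_left above 2 N and value of joint bar_right below 0.03 rad and value of joint latch_right below 0.003 m and distance of each of well_block_mid, strip_block_mid from where it was at the start of the episode below 0.01 m) or (y of well_block_mid in the frame of shaker below 0 m and value of joint bar_right above 0.75 rad and velocity of joint bar_right between -0.1 and 0.1 rad/s and contact force between the fingers and bar_right above 2 N and value of joint bar_left below 0.03 rad and value of joint latch_left below 0.003 m and distance of each of well_block_mid, strip_block_mid from where it was at the start of the episode below 0.01 m))); the arm keeps its last pose, push and grip.
It fails at once if the other bar's latch is pulled over 5 mm or the other bar is raised over 0.06 rad ((y of well_block_mid in the frame of shaker above 0 m and (value of joint latch_right above 0.005 m or value of joint bar_right above 0.06 rad)) or (y of well_block_mid in the frame of shaker below 0 m and (value of joint latch_left above 0.005 m or value of joint bar_left above 0.06 rad))).
It fails at once if a block is shifted over 15 mm (distance of any of well_block_mid, strip_block_mid from where it was at the start of the episode above 0.015 m).
It fails at once if the timer or the tube rack is shifted over 20 mm (distance of any of timer_mid, tube_rack_mid from where it was at the start of the episode above 0.02 m).
It also fails if it takes over 42 s, if anything falls off the work surface, if the arm or the gripper's body presses on something with over 40 N, if the wrist force passes 120 N, or if a joint passes its speed limit or range.

## Robot

A 7-joint arm with a two-finger parallel gripper is mounted at the origin on a cart in front of the work surface, level with it; the furniture and walls round the work are solid. World frame = base frame: x ahead of the robot, y to its left, z up, the work surface at z = 0. Lengths are in m, angles in rad, forces in N, time in s.
With the tool pointing down it reaches from about 0.425 to 0.875 m from the base axis. Payload 8.4 kg.
Tool frame: the origin (TCP) lies between the finger pads; the fingertips stand 22 mm ahead of it and the grasp point (between the pads) lies 3 mm ahead of it (env.tip_extent is the distance from the TCP to the fingertips, in m); z points along the fingers, y is the line along which they close (so a half turn about z gives the same grasp; the last joint's range is limited). The gripper opens to 87 mm and grips with 3 to 60 N. Pads are 19 mm wide; open, the fingers measure 117 mm over their backs; the gripper's body (75 mm by 190 mm) begins 51 mm behind the grasp point.
Start: joints at [-1.305, 0.333, 0.04, 1.465, -0.013, 1.343, -0.059], TCP at [0.232, 0.607, 0.245] pointing down, gripper open.
Joint ranges: [-2.58, 2.58], [-0.38, 2.09], [-1.3, 1.39], [0.25, 2.4], [-1.5, 4.64], [0.08, 2.09], [-2.65, 2.65]. Speed limits (rad/s): [2.22, 2.22, 2.79, 2.79, 3.14, 3.14, 3.14].

## Interface

Orientations are given as [roll, pitch, yaw] about the fixed x, y, z axes, in that order (R = Rz(yaw) Ry(pitch) Rx(roll)).
In Python, from station import env gives the robot as it stands.
- The arm moves only by the tool step_arm, never from a script. Its argument "commands" is a list of rows, each an object of numbers: "x", "y", "z": the shift along the tool's x, y, z in mm; "ax", "ay", "az": the turn, a rotation vector about the tool's x, y, z in rad; "jaw": the closure in counts, from 0 (fully open) to 255 (shut). In form: [{"x": .., "y": .., "z": .., "ax": .., "ay": .., "az": .., "jaw": ..}, ...]. A call has exactly 5 rows; each row shifts and turns the commanded pose from where the row before left it, along the tool's axes as they then stand; what a row does not reach is not made up. A row lasts 1/10 s, in which the tool goes at most 50 mm and 8.59 degrees, less where a joint would pass 70% of its speed; a pose out of reach is approached as far as the arm can. A call with a gripper value outside its range is refused whole. The fingers move at their own pace and stop on an object; the grip force is fixed at half the most. Time passes only in rows, so rows that do not move let the fingers close, or fill a call up. It gives the time, the measured TCP pose, the force, the opening and the grip force at its end, in the units of the state.
- env.state(): the state, without advancing time (a new reading comes with each control period).
- env.snapshot(name): name is "side" or "top" or "wrist"; returns a dict with "img" (384x512x3 uint8, red, green, blue), "camera_matrix" (3x3 intrinsics, pixels), "rvec" (rotation vector, rad) and "tvec" (3), from world to camera coordinates, as OpenCV has them. Camera axes: x right, y down, z forward; pixel columns grow to the right and rows downward; lengths in m; the calibration is good to about 2 mm. A picture is of the moment at which its call begins. There is no depth.
- env.hand_in(): hands the job in; it is judged then, once.
Trained networks look in a picture, given as the dict that the camera call returned (one of the last four; its "shot" number tells which), for a name from the list of things; names that differ only in an ending like _2 or _b are one class to them, and where a whole thing is asked for, a point or a joint stands for the part that bears it (a point fixed in the world has none). Each returns a list of dicts, best first, with "confidence" (0 to 1); they miss things now and then, are a little off and sometimes report something else, mostly with a low value. They report only what shows in the picture. A call takes as long as a camera call.
- env.spot_in(thing, picture): "bbox" ([left, top, right, bottom] as shares, 0 to 1, of the picture: columns of its width, rows of its height, round what is visible of it).
- env.silhouettes(thing, picture): "region" (384x512 bool, what is visible of it) and "bbox" ([left, top, right, bottom] as shares, 0 to 1, of the picture: columns of its width, rows of its height, round what is visible of it).
The state is a dict: "time_s": time; "joints": joint angles; "joint_vel": joint speeds; "joint_efforts": joint torques, N m; "tcp_pos": TCP position; "eef_rot": TCP orientation; "ft_force": force on the tool from outside, world axes, zero at the start; "ft_torque": the same for the moment, N m; "gripper_width": finger opening in m; "grip_force": force on a finger pad.
Only numpy, scipy, OpenCV 4.12 (cv2) and the standard library are available. Lean on these libraries where they do the work, as an engineer would, in place of code of your own. Each camera call takes 0.05 s, during which the arm holds its last target. There are 200 camera calls.

## Working session

There is one attempt and no reset: what is moved stays moved. The work goes in short steps, Python scripts to look and compute and a tool call to move; the robot and the scene stay as the last step left them, time stands still between calls to the robot, and variables do not carry over. Pictures are saved under pics/ and viewed, at most 10 in all, crops included, and the job is handed in when it is done.

Besides the shell and the picture viewer there is one more tool, called after "Emit:" in YAML: its name, and indented under it one key for each argument. step_arm: Moves the arm, as the interface text tells. Its arguments: {"type":"object","properties":{"commands":{"type":"array","items":{"type":"object","properties":{"x":{"type":"number"},"y":{"type":"number"},"z":{"type":"number"},"ax":{"type":"number"},"ay":{"type":"number"},"az":{"type":"number"},"jaw":{"type":"number"}}}}},"required":["commands"]}

```bash
mkdir -p pics; python3 - <<'E'
from station import env
import cv2,numpy as np
s=env.state();print(s['time_s'],s['tcp_pos'],s['eef_rot'])
ims=[]
for n in ['top','side']:
    p=env.snapshot(n);ims.append(p['img'])
    print(n,p['camera_matrix'].tolist() if hasattr(p['camera_matrix'],'tolist') else p['camera_matrix'],p['rvec'],p['tvec'])
    for t in ['shaker','well_block_mid','strip_block_mid','grip_left','grip_right','timer_mid','tube_rack_mid']:
        for d in env.spot_in(t,p)[:3]:
            b=np.array(d['bbox'])*[512,384,512,384]
            print(t,b.round(1),round(d['confidence'],2))
    cv2.imwrite(f'pics/{n}0.png',cv2.resize(p['img'][...,::-1],(800,600)))
E
```

```text
0.0 [0.23174904 0.60680164 0.24364374] [-3.13994064e+00  1.24295846e-04  2.77681590e+00]
top [[471.37711781887697, 0.0, 262.49710513808503], [0.0, 471.37711781887697, 191.34286844911745], [0.0, 0.0, 1.0]] [ 2.13529218 -2.1491909   0.14489515] [0.08565067 0.51122463 1.55690261]
shaker [211.9 167.2 292.6 218.3] 0.65
well_block_mid [215.7 175.9 242.2 198. ] 0.96
well_block_mid [339.  205.5 361.9 227.8] 0.55
strip_block_mid [253.4 175.7 290.  196.7] 0.69
grip_left [218.9 203.9 227.8 213.6] 0.53
timer_mid [337.  207.1 362.8 230. ] 0.63
tube_rack_mid [213.  166.1 293.6 221. ] 0.65
tube_rack_mid [140.9 194.8 191.6 222.9] 0.61
side [[397.8606706682684, 0.0, 257.3976135686066], [0.0, 397.8606706682684, 191.31673362838558], [0.0, 0.0, 1.0]] [2.15403673 0.02891966 0.00980719] [-0.50394274  0.1225932   1.07981126]
shaker [231.7 153.6 299.  242.3] 0.6
well_block_mid [252.7 171.  274.8 194.9] 0.64
strip_block_mid [249.2 195.1 286.3 225.8] 0.87
grip_left [239.5 153.8 248.8 167.5] 0.63
grip_left [238.3 152.7 282.4 184.4] 0.61
grip_right [242.8 176.1 250.  194.5] 0.53
tube_rack_mid [230.6 142.2 263.9 172.5] 0.74
```

```bash
python3 - <<'E'
from station import env
import cv2
for n,(a,b,c,d) in {'top':(130,150,370,250),'side':(200,120,320,260)}.items():
    p=env.snapshot(n)
    k=3.3 if n=='top' else 4
    cv2.imwrite(f'pics/{n}1.png',cv2.resize(p['img'][b:d,a:c,::-1],None,fx=k,fy=k,interpolation=cv2.INTER_CUBIC))
E
```

```text
(no output)
```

View pics/top1.png

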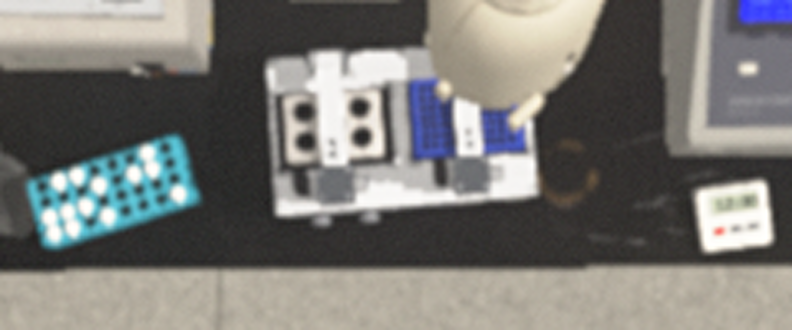

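View pics/side1.png

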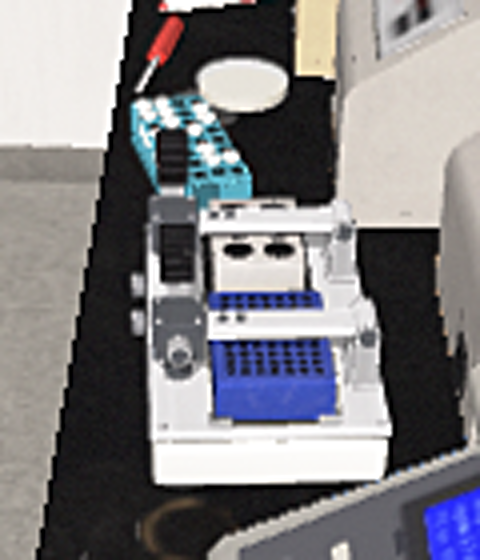

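The six-well block is in the left bay: top crop at (332,125), side crop at (258,260). The left coupler head shows at top crop (333,184). Its black grip shows at side crop (172,155), and the right grip at (178,250). Next I'll fit the shaker pose.

```bash
cat > h.py <<'E'
import numpy as np,cv2
def load(p):
    R=cv2.Rodrigues(np.array(p['rvec'],float))[0];return np.array(p['camera_matrix']),R,np.array(p['tvec'],float).ravel()
def ray(p,uv):
    K,R,t=load(p);d=R.T@np.linalg.inv(K)@np.array([*uv,1.]);return -R.T@t,d
def atz(p,uv,z):
    o,d=ray(p,uv);return o+d*(z-o[2])/d[2]
def proj(p,X):
    K,R,t=load(p);c=K@(R@np.array(X,float)+t);return c[:2]/c[2]
def tri(ps,uvs):
    A=np.zeros((3,3));b=np.zeros(3)
    for p,u in zip(ps,uvs):
        o,d=ray(p,u);d=d/np.linalg.norm(d);M=np.eye(3)-np.outer(d,d);A+=M;b+=M@o
    return np.linalg.solve(A,b)
E
python3 - <<'E'
from station import env
from h import *
t=env.snapshot('top');s=env.snapshot('side')
T=lambda u,v:(130+(u+.5)/3.3-.5,150+(v+.5)/3.3-.5)
S=lambda u,v:(200+(u+.5)/4-.5,120+(v+.5)/4-.5)
print('cams',ray(t,(0,0))[0],ray(s,(0,0))[0])
print('heads top',atz(t,T(335,184),.108),atz(t,T(470,175),.108))
print('heads side',atz(s,S(180,318),.108), 'L back',atz(s,S(175,208),.108))
for n,uv in dict(FL=T(277,216),FR=T(538,195),BL=T(267,58)).items(): print(n,atz(t,uv,.056))
print('side FR,RR corners',atz(s,S(152,437),.056),atz(s,S(389,437),.056))
for n in ['grip_left','grip_right']:
  for m,p in (('t',t),('s',s)):
    for d in env.silhouettes(n,p)[:3]:
        r=d['region'];y,x=np.nonzero(r);print(n,m,round(d['confidence'],2),r.sum(),x.mean(),y.mean(),(x.min(),x.max(),y.min(),y.max()),atz(p,(x.mean(),y.mean()),.136))
for d in [('GL',S(172,155)),('GR',S(178,250))]: print(d[0],atz(s,d[1],.136))
print('tcp',proj(t,env.state()['tcp_pos']),proj(s,env.state()['tcp_pos']))
E
```

```text
cams [0.28249122 0.06837985 1.61497842] [ 0.50524225 -0.82510228  0.70634002]
heads top [0.45647716 0.18282139 0.108     ] [0.46440061 0.05108845 0.108     ]
heads side [0.46756807 0.0423336  0.108     ] L back [0.45763527 0.18485435 0.108     ]
FL [0.43047903 0.24506    0.056     ]
FR [ 0.44992669 -0.01777837  0.056     ]
BL [0.5924614  0.25676547 0.056     ]
side FR,RR corners [ 0.45212448 -0.01882368  0.056     ] [ 0.60610612 -0.01270554  0.056     ]
grip_left t 0.36 58 221.89655172413794 205.75862068965517 (np.int64(219), np.int64(225), np.int64(201), np.int64(210)) [0.45233562 0.20999741 0.136     ]
grip_left s 0.69 119 242.35294117647058 159.42016806722688 (np.int64(239), np.int64(246), np.int64(152), np.int64(168)) [0.45356042 0.20816394 0.136     ]
grip_right t 0.57 2213 244.6412110257569 193.4139177586986 (np.int64(211), np.int64(291), np.int64(165), np.int64(217)) [0.49120701 0.13809904 0.136     ]
grip_right t 0.51 29 263.44827586206895 202.58620689655172 (np.int64(262), np.int64(265), np.int64(199), np.int64(206)) [0.46151453 0.07866207 0.136     ]
grip_right t 0.21 967 164.0134436401241 207.92244053774562 (np.int64(140), np.int64(188), np.int64(192), np.int64(224)) [0.44671663 0.39307643 0.136     ]
grip_right s 0.59 146 243.986301369863 183.43150684931507 (np.int64(240), np.int64(248), np.int64(175), np.int64(192)) [0.46437748 0.07569205 0.136     ]
grip_right s 0.24 131 242.51908396946564 159.70992366412213 (np.int64(239), np.int64(246), np.int64(152), np.int64(168)) [0.45413603 0.20642336 0.136     ]
GL [0.45405593 0.21460855 0.136     ]
GR [0.46445345 0.08228444 0.136     ]
tcp [ 79.59718514 278.72203328] [186.83532359  78.86661075]
```

View pics/top0.png

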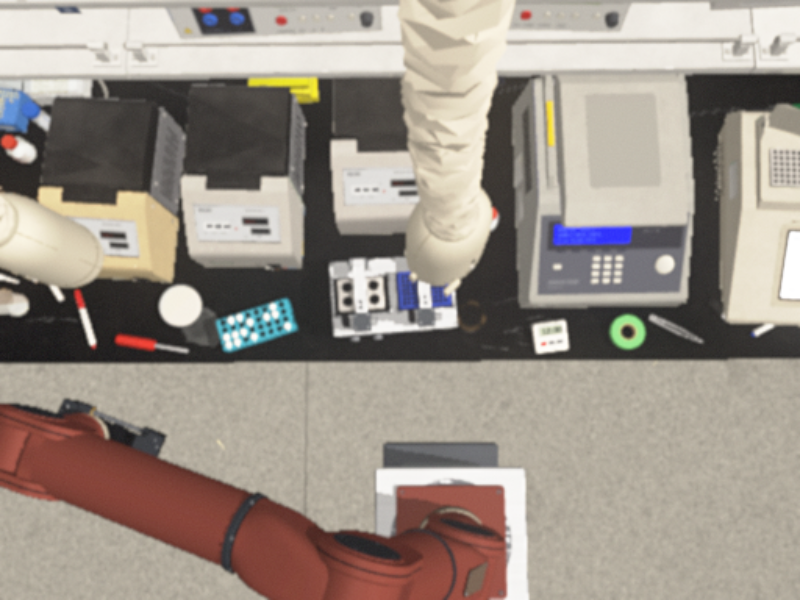

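View pics/side0.png

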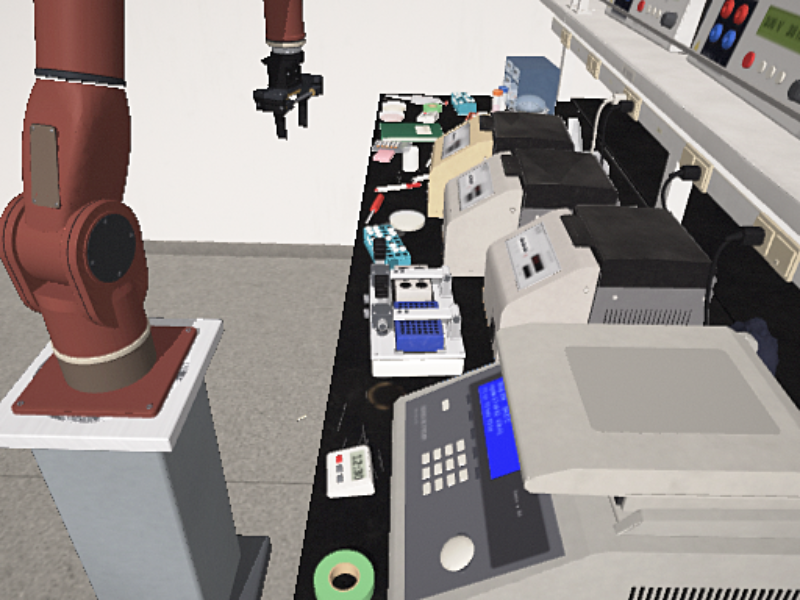

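```bash
python3 - <<'E'
from station import env
from h import *
t=env.snapshot('top');s=env.snapshot('side')
for uv in [(270,175),(285,182),(262,150),(313,150)]:
  for z in (.3,.5,.8): print(uv,z,atz(t,uv,z).round(3), proj(s,atz(t,uv,z)).round())
print(proj(s,(.454,.212,.5)))
E
```

```text
(270, 175) 0.3 [0.52  0.058 0.3  ] [267. 130.]
(270, 175) 0.5 [0.484 0.06  0.5  ] [253.  44.]
(270, 175) 0.8 [0.43  0.062 0.8  ] [ 224. -137.]
(285, 182) 0.3 [0.5   0.016 0.3  ] [258. 138.]
(285, 182) 0.5 [0.467 0.024 0.5  ] [244.  48.]
(285, 182) 0.8 [0.417 0.036 0.8  ] [ 215. -139.]
(262, 150) 0.3 [0.593 0.081 0.3  ] [296. 127.]
(262, 150) 0.5 [0.546 0.079 0.5  ] [281.  43.]
(262, 150) 0.8 [0.475 0.076 0.8  ] [ 250. -135.]
(313, 150) 0.3 [ 0.592 -0.065  0.3  ] [300. 155.]
(313, 150) 0.5 [ 0.545 -0.044  0.5  ] [283.  58.]
(313, 150) 0.8 [ 0.474 -0.014  0.8  ] [ 247. -143.]
[242.22746545  28.76465861]
```

Emit:
step_arm:
  commands:
    - {"az":-0.145,"jaw":0}
    - {"az":-0.146,"jaw":0}
    - {"az":-0.146,"jaw":0}
    - {"jaw":0}
    - {"jaw":0}

```text
invalid input at $.commands[0]: expected keys x, y, z, ax, ay, az, jaw
```

Emit:
step_arm:
  commands:
    - {"x":0,"y":0,"z":0,"ax":0,"ay":0,"az":-0.145,"jaw":0}
    - {"x":0,"y":0,"z":0,"ax":0,"ay":0,"az":-0.146,"jaw":0}
    - {"x":0,"y":0,"z":0,"ax":0,"ay":0,"az":-0.146,"jaw":0}
    - {"x":-19,"y":-41,"z":0,"ax":0,"ay":0,"az":0,"jaw":0}
    - {"x":-19,"y":-41,"z":0,"ax":0,"ay":0,"az":0,"jaw":0}

```text
time_s: 1.8
tcp_pos: [0.2753, 0.5278, 0.244]
eef_rot: [-3.141, -0.0, -3.066]
ft_force: [1.6, -0.2, 0.7]
gripper_width: 0.0871
grip_force: 0.0
```

Emit:
step_arm:
  commands:
    - {"x":-19,"y":-41,"z":0,"ax":0,"ay":0,"az":0,"jaw":0}
    - {"x":-19,"y":-41,"z":0,"ax":0,"ay":0,"az":0,"jaw":0}
    - {"x":-19,"y":-41,"z":0,"ax":0,"ay":0,"az":0,"jaw":0}
    - {"x":-19,"y":-41,"z":0,"ax":0,"ay":0,"az":0,"jaw":0}
    - {"x":0,"y":0,"z":0,"ax":0,"ay":0,"az":0,"jaw":0}

```text
time_s: 2.3
tcp_pos: [0.3674, 0.3643, 0.2451]
eef_rot: [-3.141, 0.002, -3.078]
ft_force: [-0.0, -0.4, 0.9]
gripper_width: 0.0868
grip_force: 0.0
```

Emit:
step_arm:
  commands:
    - {"x":-19,"y":-40,"z":0,"ax":0,"ay":0,"az":0,"jaw":0}
    - {"x":-19,"y":-40,"z":0,"ax":0,"ay":0,"az":0,"jaw":0}
    - {"x":-19,"y":-40,"z":0,"ax":0,"ay":0,"az":0,"jaw":0}
    - {"x":-18,"y":-38,"z":0,"ax":0,"ay":0,"az":0,"jaw":0}
    - {"x":0,"y":0,"z":0,"ax":0,"ay":0,"az":0,"jaw":0}

```text
time_s: 2.8
tcp_pos: [0.4523, 0.2125, 0.245]
eef_rot: [-3.141, 0.001, -3.078]
ft_force: [0.4, -0.1, 0.0]
gripper_width: 0.0868
grip_force: 0.0
```

```bash
python3 - <<'E'
from station import env
from h import *
s=env.state();print(s['tcp_pos'],s['eef_rot'],s['joints'])
p=env.snapshot('wrist')
cv2.imwrite('pics/w1.png',p['img'][...,::-1])
for n in ['grip_left','grip_right']:
    for d in env.silhouettes(n,p)[:3]:
        y,x=np.nonzero(d['region']);print(n,round(d['confidence'],2),(x.min(),x.max(),y.min(),y.max()),atz(p,(x.mean(),y.mean()),.136))
for X in [(.454,.212,.158),(.454,.212,.136),(.457,.184,.108)]: print(X,proj(p,X))
E
```

```text
[0.45233544 0.21252755 0.24501485] [-3.14053160e+00  1.44776997e-03 -3.07761558e+00] [-0.80526995  0.01768108  0.28101802  1.83442382 -0.00344511  1.28935705
  1.11143251]
grip_left 0.73 (np.int64(242), np.int64(262), np.int64(173), np.int64(217)) [0.45094371 0.21089822 0.136     ]
grip_right 0.57 (np.int64(84), np.int64(131), np.int64(173), np.int64(218)) [0.46021502 0.0817417  0.136     ]
(0.454, 0.212, 0.158) [253.95313717 205.94260244]
(0.454, 0.212, 0.136) [253.93340077 197.96692028]
(0.457, 0.184, 0.108) [225.32850255 190.69661267]
```

View pics/w1.png

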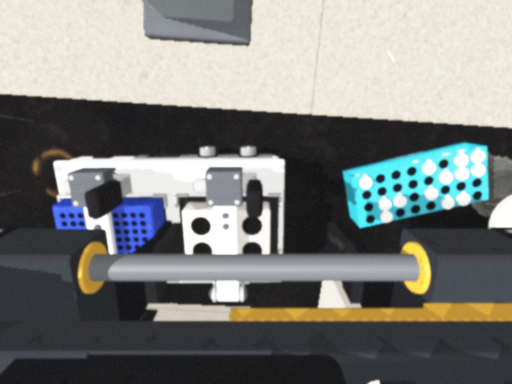

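The wrist view shows the left grip at about (254,197), right where the estimate (254,198) puts it and between the fingers. The right grip is at (103,198), well clear, so I'll descend.

Emit:
step_arm:
  commands:
    - {"x":-1,"y":0,"z":25,"ax":0,"ay":0,"az":0,"jaw":0}
    - {"x":0,"y":0,"z":25,"ax":0,"ay":0,"az":0,"jaw":0}
    - {"x":0,"y":0,"z":25,"ax":0,"ay":0,"az":0,"jaw":0}
    - {"x":0,"y":0,"z":20,"ax":0,"ay":0,"az":0,"jaw":0}
    - {"x":0,"y":0,"z":10,"ax":0,"ay":0,"az":0,"jaw":0}

```text
time_s: 3.45
tcp_pos: [0.449, 0.2191, 0.1378]
eef_rot: [-3.141, -0.002, -3.067]
ft_force: [0.1, 0.7, -0.2]
gripper_width: 0.0871
grip_force: 0.0
```

Emit:
step_arm:
  commands:
    - {"x":0,"y":0,"z":0,"ax":0,"ay":0,"az":0,"jaw":200}
    - {"x":0,"y":0,"z":0,"ax":0,"ay":0,"az":0,"jaw":255}
    - {"x":0,"y":0,"z":0,"ax":0,"ay":0,"az":0,"jaw":255}
    - {"x":0,"y":0,"z":0,"ax":0,"ay":0,"az":0,"jaw":255}
    - {"x":0,"y":0,"z":0,"ax":0,"ay":0,"az":0,"jaw":255}

```text
time_s: 3.95
tcp_pos: [0.4508, 0.2181, 0.1402]
eef_rot: [3.141, 0.001, -3.07]
ft_force: [1.4, -0.6, -0.3]
gripper_width: 0.055
grip_force: 0.0
```

Emit:
step_arm:
  commands:
    - {"x":-2,"y":-5,"z":0,"ax":0,"ay":0,"az":0,"jaw":255}
    - {"x":0,"y":0,"z":0,"ax":0,"ay":0,"az":0,"jaw":255}
    - {"x":0,"y":0,"z":0,"ax":0,"ay":0,"az":0,"jaw":255}
    - {"x":0,"y":0,"z":0,"ax":0,"ay":0,"az":0,"jaw":255}
    - {"x":0,"y":0,"z":0,"ax":0,"ay":0,"az":0,"jaw":255}

```text
time_s: 4.45
tcp_pos: [0.4528, 0.2132, 0.1395]
eef_rot: [-3.142, -0.0, -3.069]
ft_force: [0.1, -0.7, -0.6]
gripper_width: 0.0149
grip_force: 0.0
```

Emit:
step_arm:
  commands:
    - {"x":0,"y":0,"z":0,"ax":0,"ay":0,"az":0,"jaw":255}
    - {"x":0,"y":0,"z":0,"ax":0,"ay":0,"az":0,"jaw":255}
    - {"x":0,"y":0,"z":0,"ax":0,"ay":0,"az":0,"jaw":255}
    - {"x":0,"y":0,"z":0,"ax":0,"ay":0,"az":0,"jaw":255}
    - {"x":0,"y":0,"z":0,"ax":0,"ay":0,"az":0,"jaw":255}

```text
time_s: 4.95
tcp_pos: [0.4529, 0.2129, 0.1395]
eef_rot: [-3.141, -0.0, -3.07]
ft_force: [0.0, -2.1, -0.0]
gripper_width: 0.0127
grip_force: 30.0
```

Emit:
step_arm:
  commands:
    - {"x":0,"y":3,"z":0,"ax":0,"ay":0,"az":0,"jaw":255}
    - {"x":0,"y":3,"z":0,"ax":0,"ay":0,"az":0,"jaw":255}
    - {"x":0,"y":3,"z":0,"ax":0,"ay":0,"az":0,"jaw":255}
    - {"x":0,"y":2,"z":0,"ax":0,"ay":0,"az":0,"jaw":255}
    - {"x":0,"y":0,"z":0,"ax":0,"ay":0,"az":0,"jaw":255}

```text
time_s: 5.45
tcp_pos: [0.4522, 0.223, 0.1394]
eef_rot: [-3.14, -0.001, -3.07]
ft_force: [-0.0, -7.4, 2.6]
gripper_width: 0.0129
grip_force: 30.0
```

Emit:
step_arm:
  commands:
    - {"x":0,"y":1,"z":0,"ax":0,"ay":0,"az":0,"jaw":255}
    - {"x":0,"y":0,"z":0,"ax":0,"ay":0,"az":0,"jaw":255}
    - {"x":0,"y":0,"z":0,"ax":0,"ay":0,"az":0,"jaw":255}
    - {"x":0,"y":0,"z":0,"ax":0,"ay":0,"az":0,"jaw":255}
    - {"x":0,"y":0,"z":0,"ax":0,"ay":0,"az":0,"jaw":255}

```text
time_s: 5.95
tcp_pos: [0.4522, 0.2236, 0.1394]
eef_rot: [-3.139, -0.001, -3.071]
ft_force: [-0.7, -7.1, 2.0]
gripper_width: 0.0131
grip_force: 30.0
```

Emit:
step_arm:
  commands:
    - {"x":0,"y":1,"z":0,"ax":0,"ay":0,"az":0,"jaw":255}
    - {"x":0,"y":1,"z":0,"ax":0,"ay":0,"az":0,"jaw":255}
    - {"x":0,"y":0,"z":0,"ax":0,"ay":0,"az":0,"jaw":255}
    - {"x":0,"y":0,"z":0,"ax":0,"ay":0,"az":0,"jaw":255}
    - {"x":0,"y":0,"z":0,"ax":0,"ay":0,"az":0,"jaw":255}

```text
time_s: 6.45
tcp_pos: [0.452, 0.2255, 0.1394]
eef_rot: [-3.139, -0.001, -3.071]
ft_force: [-0.1, -7.4, 3.7]
gripper_width: 0.0128
grip_force: 30.0
```

Emit:
step_arm:
  commands:
    - {"x":0,"y":1,"z":0,"ax":0,"ay":0,"az":0,"jaw":255}
    - {"x":0,"y":1,"z":0,"ax":0,"ay":0,"az":0,"jaw":255}
    - {"x":0,"y":0,"z":0,"ax":0,"ay":0,"az":0,"jaw":255}
    - {"x":0,"y":0,"z":0,"ax":0,"ay":0,"az":0,"jaw":255}
    - {"x":0,"y":0,"z":0,"ax":0,"ay":0,"az":0,"jaw":255}

```text
time_s: 6.95
tcp_pos: [0.452, 0.2264, 0.1393]
eef_rot: [-3.138, -0.001, -3.071]
ft_force: [-0.5, -12.4, 4.3]
gripper_width: 0.0126
grip_force: 30.0
```

```bash
python3 - <<'E'
import numpy as np
r=np.hypot(.126,.04)*1000;a0=np.arctan2(40,126)
th=np.linspace(0,1,21);ph=.45*th
G=np.c_[-r*np.cos(a0+th),r*np.sin(a0+th)]
P=G+3*np.c_[np.sin(ph),np.cos(ph)]
for i in range(20):
    d=P[i+1]-P[i];c,s=np.cos(ph[i]),np.sin(ph[i])
    tx=np.array([-c,s]);tz=np.array([-s,-c]);print(i,(d@tx).round(1),(d@tz).round(1))
E
```

```text
0 -2.2 -6.2
1 -2.4 -6.2
2 -2.6 -6.1
3 -2.7 -6.0
4 -2.9 -6.0
5 -3.1 -5.9
6 -3.2 -5.8
7 -3.4 -5.7
8 -3.5 -5.6
9 -3.7 -5.5
10 -3.8 -5.4
11 -4.0 -5.3
12 -4.1 -5.2
13 -4.3 -5.1
14 -4.4 -5.0
15 -4.5 -4.9
16 -4.7 -4.7
17 -4.8 -4.6
18 -4.9 -4.5
19 -5.1 -4.3
```

Emit:
step_arm:
  commands:
    - {"x":-2.2,"y":0,"z":-6.2,"ax":0,"ay":0.0225,"az":0,"jaw":255}
    - {"x":-2.4,"y":0,"z":-6.2,"ax":0,"ay":0.0225,"az":0,"jaw":255}
    - {"x":-2.6,"y":0,"z":-6.1,"ax":0,"ay":0.0225,"az":0,"jaw":255}
    - {"x":-2.7,"y":0,"z":-6.0,"ax":0,"ay":0.0225,"az":0,"jaw":255}
    - {"x":-2.9,"y":0,"z":-6.0,"ax":0,"ay":0.0225,"az":0,"jaw":255}

```text
time_s: 7.45
tcp_pos: [0.4645, 0.2272, 0.1681]
eef_rot: [-3.137, -0.118, -3.071]
ft_force: [-3.5, -10.8, -3.6]
gripper_width: 0.0129
grip_force: 30.0
```

Emit:
step_arm:
  commands:
    - {"x":-3.1,"y":0,"z":-5.9,"ax":0,"ay":0.0225,"az":0,"jaw":255}
    - {"x":-3.2,"y":0,"z":-5.8,"ax":0,"ay":0.0225,"az":0,"jaw":255}
    - {"x":-3.4,"y":0,"z":-5.7,"ax":0,"ay":0.0225,"az":0,"jaw":255}
    - {"x":-3.5,"y":0,"z":-5.6,"ax":0,"ay":0.0225,"az":0,"jaw":255}
    - {"x":-3.7,"y":0,"z":-5.5,"ax":0,"ay":0.0225,"az":0,"jaw":255}

```text
time_s: 7.95
tcp_pos: [0.4854, 0.2287, 0.1939]
eef_rot: [-3.137, -0.231, -3.072]
ft_force: [-5.7, -11.6, -0.7]
gripper_width: 0.0128
grip_force: 30.0
```

```bash
python3 - <<'E'
from station import env
import cv2
p=env.snapshot('side')
print(env.state()['joints'],env.state()['ft_force'])
cv2.imwrite('pics/s2.png',cv2.resize(p['img'][60:260,180:340,::-1],None,fx=3,fy=3,interpolation=cv2.INTER_CUBIC))
E
```

```text
[-0.71864163  0.30149061  0.30758124  1.6488752  -0.16489872  1.4286363
  1.26832137] [ -9.35088027 -10.9601348    4.13313909]
```

View pics/s2.png

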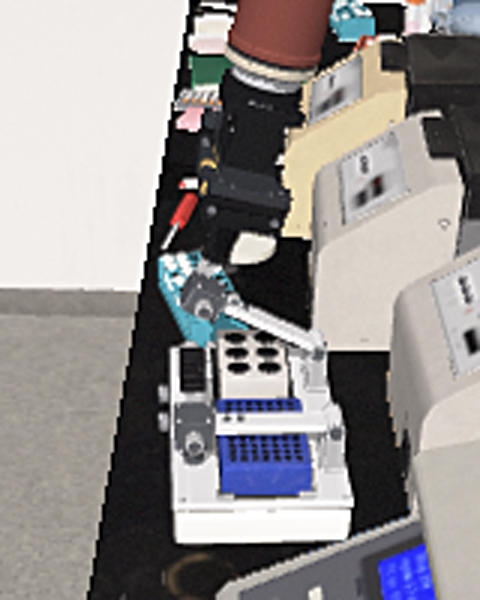

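The left bar is up about 28°, with its head at (205,295) in the gripper. The right bar is still down and latched, with its head at (195,430). I'll keep lifting.

Emit:
step_arm:
  commands:
    - {"x":-3.8,"y":0,"z":-5.4,"ax":0,"ay":0.0225,"az":0,"jaw":255}
    - {"x":-4.0,"y":0,"z":-5.3,"ax":0,"ay":0.0225,"az":0,"jaw":255}
    - {"x":-4.1,"y":0,"z":-5.2,"ax":0,"ay":0.0225,"az":0,"jaw":255}
    - {"x":-4.3,"y":0,"z":-5.1,"ax":0,"ay":0.0225,"az":0,"jaw":255}
    - {"x":-4.4,"y":0,"z":-5.0,"ax":0,"ay":0.0225,"az":0,"jaw":255}

```text
time_s: 8.5
tcp_pos: [0.5126, 0.2306, 0.214]
eef_rot: [-3.136, -0.343, -3.073]
ft_force: [-5.6, -12.8, 2.3]
gripper_width: 0.0129
grip_force: 30.0
```

Emit:
step_arm:
  commands:
    - {"x":-4.5,"y":0,"z":-4.9,"ax":0,"ay":0.0225,"az":0,"jaw":255}
    - {"x":-4.7,"y":0,"z":-4.7,"ax":0,"ay":0.0225,"az":0,"jaw":255}
    - {"x":-4.8,"y":0,"z":-4.6,"ax":0,"ay":0.0225,"az":0,"jaw":255}
    - {"x":-4.9,"y":0,"z":-4.5,"ax":0,"ay":0.0225,"az":0,"jaw":255}
    - {"x":0,"y":0,"z":0,"ax":0,"ay":0,"az":0,"jaw":255}

```text
time_s: 9.0
tcp_pos: [0.5379, 0.2324, 0.2248]
eef_rot: [-3.136, -0.432, -3.074]
ft_force: [-4.5, -11.9, 7.0]
gripper_width: 0.0126
grip_force: 30.0
```

Emit:
step_arm:
  commands:
    - {"x":0,"y":0,"z":0,"ax":0,"ay":0,"az":0,"jaw":255}
    - {"x":0,"y":0,"z":0,"ax":0,"ay":0,"az":0,"jaw":255}
    - {"x":0,"y":0,"z":0,"ax":0,"ay":0,"az":0,"jaw":255}
    - {"x":0,"y":0,"z":0,"ax":0,"ay":0,"az":0,"jaw":255}
    - {"x":0,"y":0,"z":0,"ax":0,"ay":0,"az":0,"jaw":255}

```text
time_s: 9.5
tcp_pos: [0.5377, 0.2324, 0.2249]
eef_rot: [-3.136, -0.43, -3.073]
ft_force: [-2.3, -11.8, 3.4]
gripper_width: 0.0126
grip_force: 30.0
```

```bash
python3 - <<'E'
from station import env
import cv2
p=env.snapshot('side')
print(env.state()['joints'],env.state()['ft_force'])
cv2.imwrite('pics/s3.png',cv2.resize(p['img'][60:260,180:340,::-1],None,fx=3,fy=3,interpolation=cv2.INTER_CUBIC))
E
```

```text
[-0.61699989  0.52645686  0.31779052  1.32950264 -0.25419546  1.73123875
  1.34714195] [ -2.53600353 -12.43233593   2.72402372]
```

View pics/s3.png

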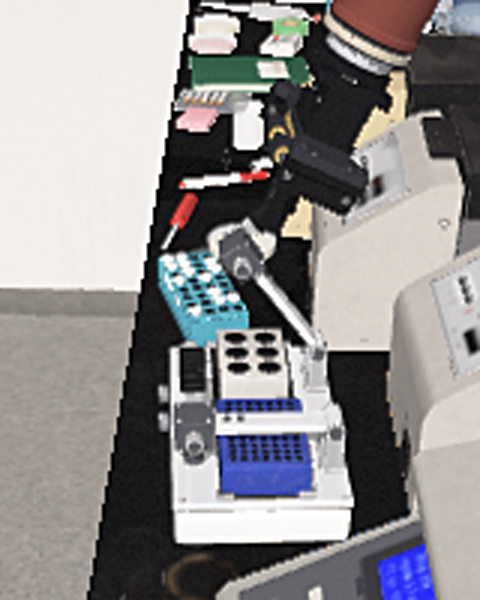

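The left bar is up at about 54°, with its head at (240,255), and the arm is holding it still. The right bar is down and both blocks are in place.

```bash
python3 -c "
from station import env
print(env.hand_in())"
```

```text
the job is handed in; nothing more can be done
None
```

I unlatched the bar over the six-well block (left bay), swung it up to an estimated 54°, and handed the job in with it still gripped at 30 N; in the last picture the right bar is down and both blocks are in place, but the hand-in returned no verdict.

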